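# Clamp a dop stick in the transfer jig with the mallet

## Task

Lay the brass dop stick in the trough of the transfer jig, with its dark cement tip pointing to the open end and its butt toward the end stop. Then pick up the mallet and knock both sprung pins of the jig fully home, touching the pins with nothing but the mallet, so that the jaws close on the stick. Stand the mallet upright on its rubber pad again and leave the other things on the bench where they are.

Things in the scene. Friction and masses are not known exactly. Their poses are not given: they have to be found in the camera images.
- jig: transfer jig, fixed: dark steel base 116 mm (its x) by 170 mm (its y) by 15 mm high; origin under its centre, z up. A trough for the stick runs along y near the -x side (see trough_mid), open at the +y end; an end stop 6 mm thick, 11 mm high closes it at y = -67 mm. On the +x side two pins stand at x = 31, y = +52 and -52 mm on housings 38 by 40 mm, tops 33 mm above the bench.
- trough_mid (a point): middle of the trough, on its floor 15 mm above the bench, axes as the jig's. Open, the trough is 25 to 28 mm wide (13.5 mm to the fence): fence 9 mm high on the -x side in two pieces (36 to 74 mm from the middle each way), two sliding jaws 11 mm high, 26 mm wide on the +x side, one before each pin. Over the middle 70 mm there is neither, leaving room for fingers.
- dop_mid (a point): centre of the brass dop stick, 100 mm long, 16 mm thick and 16 mm high, 35 g, lying on the bench; this point is 8 mm above its underside; y runs along the stick
- dop_tip (a point): end of the dark pointed cement tip of the dop stick, 50 mm from its centre along its length
- dop: the dop stick; origin under its centre, y along the stick, away from the cement tip
- mallet_head (a point): centre of the mallet's head. Soft-faced mallet, about 0.4 kg, nearly all in the head: upright cylinder 70 mm high, 42 mm across, flat white faces 35 mm below and above this point. A wooden handle, 18 mm wide and 22 mm high, leaves it level at this height toward the mallet's -x and ends 170 mm from the head's axis. It stands on its lower face.
- mallet_grip (a point): point on the centre line of the mallet's handle, 45 mm from the head's axis: a good place to grip from above, fingers across the handle; x runs along the handle toward the head
- mallet: the mallet; origin in the centre of its lower face, x toward the head, z up
- pad_top (a point): centre of the top of the black rubber pad, 80 by 80 by 4 mm, fixed on the bench, on which the mallet stands
- pin_left_top (a point): top of the head (28 mm across, 10 mm thick) of the pin at the jig's +y end. It stands up to 63 mm above the bench and 45 mm when home, its head then 2 mm above the housing
- pin_right_top (a point): the same for the pin at the jig's -y end
- pin_left (a joint): how far the left pin is driven down, in m: starts between 0 and 0.004, fully home at 0.018. It takes 7 to 9 N; a friction collar holds it, against its spring, wherever it is left. Going down it moves the jaw beside it toward the stick, 11 mm in all.
- pin_right (a joint): the same for the right pin
- agate_spot (a point): bystander, loose, not to be moved: sawn brown agate, 59 by 76 by 28 mm high; point in its middle, 4 mm above the bench
- spanner_spot (a point): bystander, loose, not to be moved: steel spanner, 156 mm long, 6 mm high, near the bench's front edge; point in its middle, 4 mm above the bench
- jar_spot (a point): bystander, loose, not to be moved: screw-top jar with black lid, 62 mm across, 78 mm high; point in its middle, 4 mm above the bench
- lamp_spot (a point): bystander, loose, not to be moved: glass spirit lamp, 82 mm across, 97 mm high; point in its middle, 4 mm above the bench
- bottle_spot (a point): bystander, loose, not to be moved: dropper bottle with yellow nozzle, 49 mm across, 136 mm high; point in its middle, 4 mm above the bench
- calliper_spot (a point): bystander, loose, not to be moved: vernier calliper, 170 mm long, lying flat; point in its middle, 4 mm above the bench
- white_jar_spot (a point): bystander, loose, not to be moved: screw-top jar with pale lid, 54 mm across, 66 mm high, close beside the mallet; point in its middle, 4 mm above the bench
- stone_stick_spot (a point): bystander, loose, not to be moved: grey dressing stone, 18 by 52 by 18 mm high, close beside the dop stick; point in its middle, 4 mm above the bench

How it is judged:
On the way, in this order (a step that is already met when the one before it is completed fails the run):
1. the dop stick lies in the trough, tip to the open end, released, while both pins are still up (horizontal distance between dop_mid and trough_mid below 0.02 m and z of dop_mid in the frame of jig below 0.027 m and angle between the y axis of dop and the y axis of jig, either way round below 0.1 rad and y of dop_tip in the frame of jig above 0.03 m and contact force between the fingers and dop below 0.2 N and not (value of joint pin_left above 0.0165 m) and not (value of joint pin_right above 0.0165 m)), for 0.2 s.
2. one pin is driven home under the mallet (((value of joint pin_left above 0.0165 m and contact force between mallet and pin_left above 0.5 N) or (value of joint pin_right above 0.0165 m and contact force between mallet and pin_right above 0.5 N))).
3. the other pin too is driven home under the mallet (value of joint each of pin_left, pin_right above 0.0165 m and (contact force between mallet and pin_left above 0.5 N or contact force between mallet and pin_right above 0.5 N)).
At the end, for the whole second after the job is handed in: The stick lies on the trough floor (centre within 20 mm of the trough's middle, within 0.1 rad, tip to the open end), both pins are at least 16.5 mm down, and the mallet stands upright on the pad (head within 35 mm of the pad's centre), at rest (horizontal distance between dop_mid and trough_mid below 0.02 m and z of dop_mid in the frame of jig below 0.027 m and angle between the y axis of dop and the y axis of jig, either way round below 0.1 rad and y of dop_tip in the frame of jig above 0.03 m and value of joint each of pin_left, pin_right above 0.0165 m and horizontal distance between mallet_head and pad_top below 0.035 m and z of mallet_head in the frame of pad_top between 0.028 and 0.042 m and angle between mallet's own z axis and vertical below 0.12 rad and linear speed of each of mallet, dop below 0.02 m/s); the robot touches nothing.
It fails at once if a pin is pushed by the fingers or the arm (contact force between any of the fingers, the arm and pin_left above 2 N or contact force between any of the fingers, the arm and pin_right above 2 N).
It fails at once if a bystander is moved by more than 20 mm (distance of any of agate_spot, spanner_spot, jar_spot, lamp_spot, bottle_spot, calliper_spot, white_jar_spot, stone_stick_spot from where it was at the start of the episode above 0.02 m).
It also fails if it takes over 58 s, if anything falls off the work surface, if the arm or the gripper's body presses on something with over 40 N, if the wrist force passes 120 N, or if a joint passes its speed limit or range.

## Robot

A 6-joint arm with a two-finger parallel gripper is mounted at the origin on a cart in front of the work surface, level with it; the furniture and walls round the work are solid. World frame = base frame: x ahead of the robot, y to its left, z up, the work surface at z = 0. Lengths are in m, angles in rad, forces in N, time in s.
With the tool pointing down it reaches from about 0.275 to 0.825 m from the base axis. Payload 4.9 kg.
Tool frame: the origin (TCP) lies midway between the tips of the shut fingers; the grasp point (between the pads) lies 19 mm behind it (bot.grip_depth is the distance from the TCP to the grasp point, in m); y points along the fingers, x is the direction in which the jaws open and shut, and the axes are right-handed (so a half turn about y gives the same grasp; the last joint's range is limited). The gripper opens to 85 mm and grips with 20 to 120 N. Pads are 22 mm wide; open, the fingers measure 114 mm over their backs; the gripper's body (76 mm by 85 mm) begins 54 mm behind the grasp point. The pads swing forward as they close: fully open they stand 13 mm farther back than shut.
Start: joints at [-0.134, 0.326, -0.193, 1.052, 0, 1.437], TCP at [0.55, 0, 0.231] pointing down, gripper open.
Joint ranges: [-2.65, 2.65], [-0.97, 1.79], [-1.3, 1.35], [-1.93, 2.1], [-1.47, 1.37], [-3.14, 3.14]. Speed limits (rad/s): [2.57, 2.57, 3.14, 3.14, 3.14, 3.14].

## Interface

Orientations are given as a unit quaternion [w, x, y, z].
In Python, from cell import bot gives the robot as it stands. Calls block until the motion is done:
- bot.move_pose(position, orientation): joint-space move of the TCP to a pose.
- bot.move_linear(position, speed=0.15, rotation=None, until_force=None): straight line of the TCP; rotation=None keeps the orientation; speed is the mean speed in m/s. With until_force (N) it stops when the force on the tool has changed by that much, and returns True; else False.
- bot.goto_joints(angles): joint-space move.
- bot.set_gripper(opening, grasp_force=None): opening from 0.0 (shut) to 1.0 (fully open); grasp_force is the grip in N (None keeps the last); returns when the fingers have stopped.
- bot.wait(seconds).
- bot.solve_ik(position, orientation): joint angles nearest the present ones, or None.
- bot.camera(name): name is "scene" or "side" or "wrist"; returns the picture (420x560x3 uint8, red, green, blue); there is no depth.
- bot.calibration(name): a dict with "mtx" (3x3 intrinsics, pixels), "k1" (the pictures are not rectified: a ray, as slopes to the right and down, at radius r is drawn at 1 + k1 r^2 times it, then the intrinsics apply), "extrinsics" (4x4, takes a point from world to camera coordinates); the wrist camera has in their place "hand_eye" (4x4, takes a point from camera to tool coordinates, whose origin is the TCP and whose axes are the tool frame's). Camera axes: x right, y down, z forward; pixel columns grow to the right and rows downward; lengths in m; the calibration is good to about 2 mm. A picture is of the moment at which its call begins: read the wrist's pose just before it. calibration takes no time and is no camera call.
A pose or a line that the arm cannot do raises bot.PlanningError and nothing moves.
- bot.close_job(): hands the job in, once; it reports no verdict.
Trained networks look in the newest picture that a camera, given by its name, has taken for a name from the list of things; names that differ only in an ending like _2 or _b are one class to them, and where a whole thing is asked for, a point or a joint stands for the part that bears it (a point fixed in the world has none). Each returns a list of dicts, best first, with "confidence" (0 to 1); they miss things now and then, are a little off and sometimes report something else, mostly with a low value. They report only what shows in the picture. A call takes as long as a camera call.
- bot.search_frame(camera, thing): "bbox" ([left, top, width, height] in pixels, round what is visible of it).
Readings, each from a call of its own:
- bot.read_clock(): time.
- bot.read_joint_positions(): joint angles.
- bot.read_joint_vel(): joint speeds.
- bot.read_joint_efforts(): joint torques, N m.
- bot.read_position(): TCP position.
- bot.read_tool_rot(): TCP orientation.
- bot.read_ft_force(): force on the tool from outside, world axes, zero at the start.
- bot.read_moment(): the same for the moment, N m.
- bot.read_gripper_width(): opening from 0.0 (shut) to 1.0 (fully open).
Only numpy, scipy, OpenCV 4.12 (cv2) and the standard library are available. Lean on these libraries where they do the work, as an engineer would, in place of code of your own. Each camera call takes 0.05 s, during which the arm holds its last target.

## Working session

There is one attempt and no reset: what is moved stays moved. The work goes in short steps, each a Python script; the robot and the scene stay as the last script left them, time stands still between calls to the robot, and variables do not carry over. Pictures are saved under pics/ and viewed, and the job is handed in when it is done.

```bash
ls; mkdir -p pics
cat > h.py <<'E'
import numpy as np, cv2
from cell import bot
from scipy.spatial.transform import Rotation as R
def snap(cam,name):
    im=bot.camera(cam); cv2.imwrite(f'pics/{name}.png',im[:,:,::-1]); return im
E
python3 - <<'E'
from h import *
for c in ['scene','side','wrist']:
    snap(c,c+'0'); k=bot.calibration(c); print(c,{a:np.round(b,4).tolist() for a,b in k.items()})
    for t in ['jig','dop','dop_tip','mallet','mallet_head','mallet_grip','pad_top','pin_left_top','pin_right_top','trough_mid','white_jar_spot','stone_stick_spot']:
        try:
            for d in bot.search_frame(c,t)[:2]: print(t,np.round(d['bbox']).tolist(),round(d['confidence'],2))
        except Exception as e: print(t,e)
print(bot.read_clock(),bot.read_tool_rot(),bot.read_position())
E
```

```text
pics
scene {'mtx': [[398.8829, 0.0, 278.4273], [0.0, 398.8829, 212.1711], [0.0, 0.0, 1.0]], 'k1': 0.0218, 'extrinsics': [[-0.6867, -0.7268, -0.0151, 0.3979], [-0.5129, 0.4991, -0.6984, 0.3604], [0.5151, -0.4719, -0.7155, 0.6087], [0.0, 0.0, 0.0, 1.0]]}
jig [243.0, 202.0, 86.0, 74.0] 0.93
jig [258.0, 149.0, 23.0, 34.0] 0.63
dop [244.0, 304.0, 53.0, 11.0] 0.88
dop_tip [246.0, 306.0, 50.0, 16.0] 0.74
dop_tip [244.0, 200.0, 84.0, 76.0] 0.66
mallet [366.0, 194.0, 83.0, 59.0] 0.75
mallet_head [365.0, 196.0, 85.0, 56.0] 0.79
mallet_grip [362.0, 193.0, 86.0, 59.0] 0.82
pad_top [359.0, 207.0, 33.0, 27.0] 0.69
pin_left_top [255.0, 224.0, 11.0, 16.0] 0.42
pin_left_top [248.0, 304.0, 45.0, 13.0] 0.32
pin_right_top [286.0, 198.0, 12.0, 11.0] 0.63
pin_right_top [356.0, 204.0, 36.0, 37.0] 0.53
trough_mid [244.0, 198.0, 82.0, 77.0] 0.83
white_jar_spot [337.0, 214.0, 29.0, 34.0] 0.84
stone_stick_spot [257.0, 330.0, 24.0, 18.0] 0.82
side {'mtx': [[500.2682, 0.0, 276.0554], [0.0, 500.2682, 210.4644], [0.0, 0.0, 1.0]], 'k1': -0.1389, 'extrinsics': [[0.9963, -0.0825, 0.0227, -0.5787], [-0.0168, -0.449, -
[... 1214 characters left out ...]
4.0, 68.0] 0.82
mallet [150.0, 330.0, 73.0, 69.0] 0.66
mallet [83.0, 108.0, 46.0, 146.0] 0.6
mallet_head [151.0, 331.0, 74.0, 72.0] 0.77
mallet_grip [148.0, 330.0, 71.0, 70.0] 0.94
pad_top [167.0, 310.0, 76.0, 59.0] 0.8
pin_left_top [313.0, 131.0, 36.0, 34.0] 0.73
pin_left_top [128.0, 0.0, 85.0, 68.0] 0.39
pin_right_top [316.0, 242.0, 31.0, 31.0] 0.83
trough_mid [229.0, 103.0, 121.0, 171.0] 0.89
trough_mid [128.0, 0.0, 86.0, 68.0] 0.66
white_jar_spot [319.0, 241.0, 28.0, 32.0] 0.71
white_jar_spot [169.0, 260.0, 59.0, 72.0] 0.57
stone_stick_spot [99.0, 0.0, 36.0, 21.0] 0.58
1.95 [-7.07104512e-01  7.07109049e-01 -2.27991423e-05  1.42920538e-05] [ 5.50003762e-01 -7.06405461e-06  2.31288512e-01]
```

View pics/scene0.png

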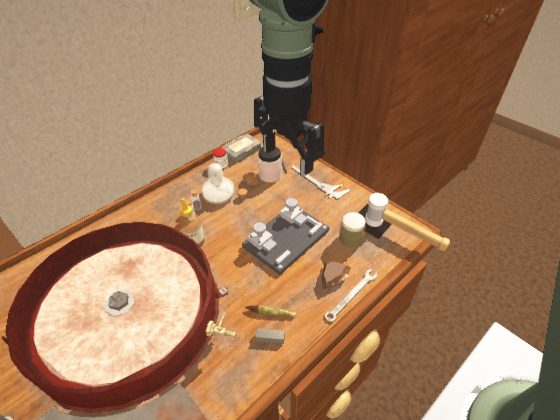

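View pics/side0.png

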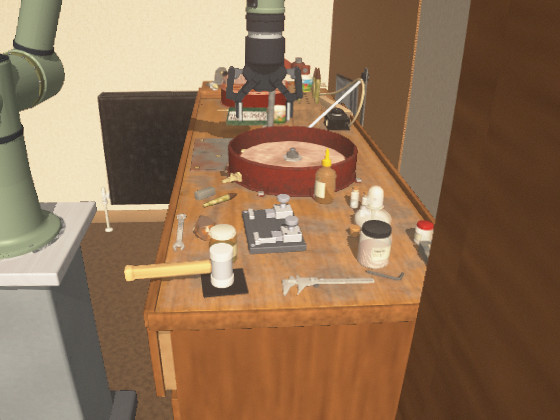

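View pics/wrist0.png

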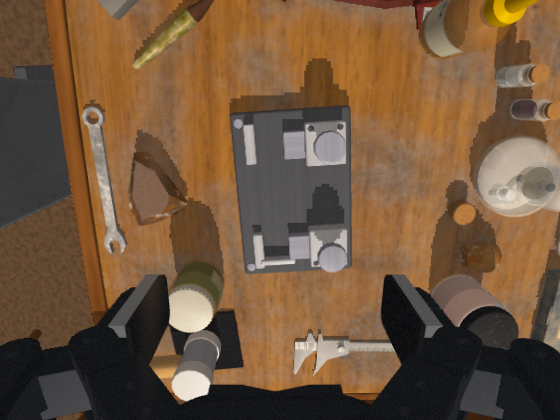

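```bash
python3 - <<'E'
import cv2
w=cv2.imread('pics/wrist0.png')
cv2.imwrite('pics/z1.png',cv2.resize(w[95:285,220:360],None,fx=4,fy=4,interpolation=cv2.INTER_CUBIC)[:600*2][:,:800])
a=w[95:285,220:360]; cv2.imwrite('pics/z1.png',cv2.resize(a,(420,570),interpolation=cv2.INTER_CUBIC))
a=w[250:410,130:270]; cv2.imwrite('pics/z2.png',cv2.resize(a,(525,600),interpolation=cv2.INTER_CUBIC))
a=w[0:80,90:230]; cv2.imwrite('pics/z3.png',cv2.resize(a,(700,400),interpolation=cv2.INTER_CUBIC))
E
cat >> h.py <<'E'
def ray(cam,uv,pose=None):
    k=bot.calibration(cam); m=k['mtx']
    d=np.array([(uv[0]-m[0,2])/m[0,0],(uv[1]-m[1,2])/m[1,1]]); x=d.copy()
    for _ in range(20): x=d/(1+k['k1']*(x@x))
    r=np.array([*x,1.])
    if cam=='wrist':
        p,q=pose; Rw=R.from_quat(np.roll(q,-1)).as_matrix(); H=k['hand_eye']
        o=Rw@H[:3,3]+p; r=Rw@H[:3,:3]@r
    else:
        E=k['extrinsics']; o=-E[:3,:3].T@E[:3,3]; r=E[:3,:3].T@r
    return o,r
def atz(cam,uv,z,pose=None):
    o,r=ray(cam,uv,pose); return o+r*(z-o[2])/r[2]
def proj(cam,P,pose=None):
    k=bot.calibration(cam); m=k['mtx']; P=np.asarray(P,float)
    if cam=='wrist':
        p,q=pose; Rw=R.from_quat(np.roll(q,-1)).as_matrix(); H=k['hand_eye']
        c=H[:3,:3].T@(Rw.T@(P-p)-H[:3,3])
    else: c=k['extrinsics'][:3,:3]@P+k['extrinsics'][:3,3]
    x=c[:2]/c[2]; x=x*(1+k['k1']*(x@x)); return x*[m[0,0],m[1,1]]+m[:2,2]
P0=(np.array([.55,0,.23129]),np.array([-.70711,.70711,0,0]))
E
```

```text
(no output)
```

View pics/z1.png

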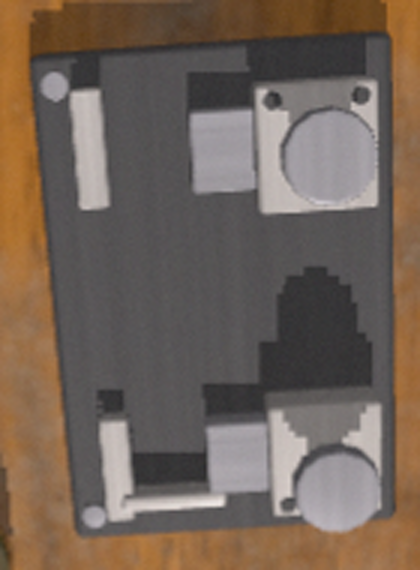

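View pics/z2.png

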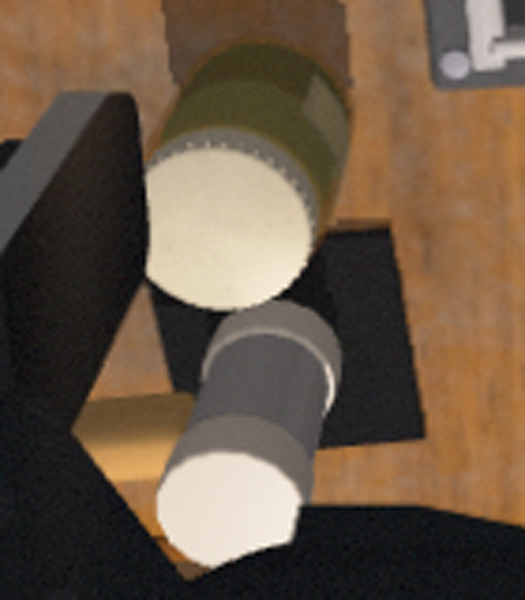

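View pics/z3.png

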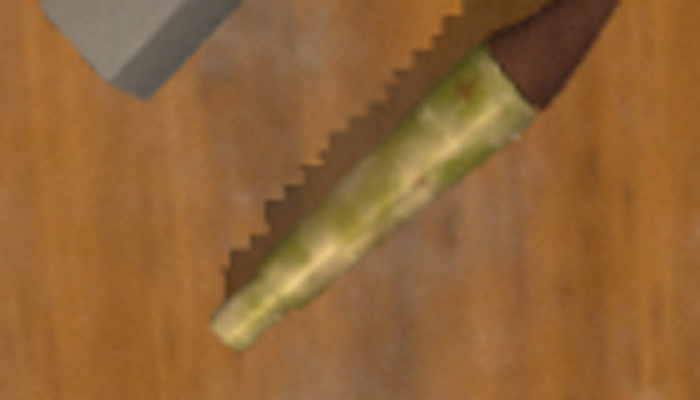

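Run:
```python
from h import *
f=lambda uv,z:np.round(atz('wrist',uv,z,P0),4)
z1=lambda x,y:(220+x/3,95+y/3); z2=lambda x,y:(130+x*140/525,250+y*160/600); z3=lambda x,y:(90+x/5,y/5)
c=[f(z1(*p),.015) for p in [(32,55),(388,35),(394,515),(78,533)]]
print(c, np.mean(c,0)); 
for a,b in [(0,1),(3,2),(3,0),(2,1)]:
    d=c[b]-c[a]; print(np.linalg.norm(d),np.degrees(np.arctan2(d[1],d[0])))
print('pins',f(z1(330,157),.061),f(z1(338,490),.061))
print('mallet top',f(z2(228,508),.074),'pad corners',[f(z2(*p),.004) for p in [(390,225),(425,437)]])
print('dop butt',f(z3(227,335),.004),'wide end',f(z3(515,75),.008),'tip', f(z3(618,-5),.008))
print('jar',f(z2(230,228),.066),'handle',f(z2(130,440),.05))
sc=lambda uv,z:np.round(atz('scene',uv,z),4); sd=lambda uv,z:np.round(atz('side',uv,z),4)
print('scene tip,butt',sc((246,307),.008),sc((296,317),.004))
print('scene mallet end',sc((447,242),.039),'head top',sc((377,200),.074))
print('side end',sd((126,272),.039),'head top',sd((221,249),.074),'butt/tip',sd((203,205),.006),sd((237,196),.008))
```

```text
[array([0.5074, 0.0647, 0.015 ]), array([0.62  , 0.0711, 0.015 ]), array([ 0.632 , -0.0945,  0.015 ]), array([ 0.5185, -0.1016,  0.015 ])] [ 0.569475 -0.015075  0.015   ]
0.11278173611006352 3.2530983401736604
0.11372185366058721 3.5794771416835203
0.1666700332993307 93.81864825218558
0.1660342133417086 94.1446237411043
pins [0.5963 0.038  0.061 ] [ 0.6034 -0.0643  0.061 ]
mallet top [ 0.4646 -0.1993  0.074 ] pad corners [array([ 0.5027, -0.1545,  0.004 ]), array([ 0.5114, -0.2337,  0.004 ])]
dop butt [0.4161 0.108  0.004 ] wide end [0.4747 0.1522 0.008 ] tip [0.494  0.1654 0.008 ]
jar [ 0.4693 -0.1173  0.066 ] handle [ 0.4313 -0.1974  0.05  ]
scene tip,butt [0.4941 0.1673 0.008 ] [0.4129 0.1108 0.004 ]
scene mallet end [ 0.3033 -0.2296  0.039 ] head top [ 0.465  -0.1948  0.074 ]
side end [ 0.2996 -0.2207  0.039 ] head top [ 0.4659 -0.2072  0.074 ] butt/tip [0.417  0.1078 0.006 ] [0.4976 0.1507 0.008 ]
```

```bash
cat >> h.py <<'E'
def quat(yaw): # yaw deg of tool x
    q=(R.from_euler('z',yaw,degrees=True)*R.from_euler('x',-90,degrees=True)).as_quat(); return np.roll(q,1)
def pose(): return np.array(bot.read_position()),np.array(bot.read_tool_rot())
E
python3 - <<'E'
from h import *
bot.move_pose([.455,.138,.15],quat(-54.3))
p=pose(); im=snap('wrist','w1'); print(p, bot.read_joint_positions(), bot.read_clock())
np.save('p1.npy',np.concatenate(p))
E
```

```text
(array([0.45574747, 0.13786682, 0.15038784]), array([ 0.62943263, -0.62910174,  0.32216063, -0.32289022])) [ 1.38345429e-01  2.66459780e-01 -5.02292534e-01  8.00862192e-01
 -1.43927051e-04  2.65689545e+00] 3.125
```

View pics/w1.png

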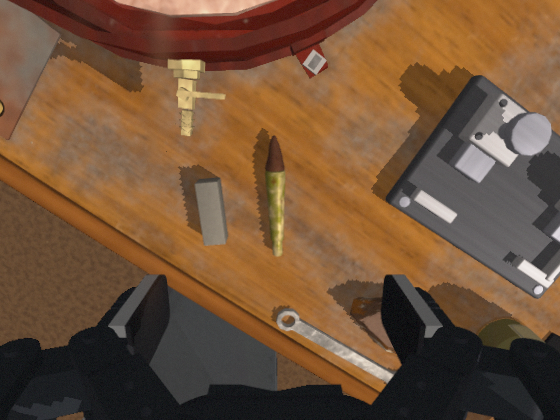

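Run:
```python
from h import *
a=np.load('p1.npy'); P=(a[:3],a[3:])
t=atz('wrist',(275,137),.008,P); b=atz('wrist',(278,256),.008,P); d=t-b
print(t,b,(t+b)/2,np.linalg.norm(d),np.degrees(np.arctan2(d[1],d[0])))
# wide spot
for uv,z in [((223,200),.018),((227,242),.018),((219,180),.018),((224,244),0.0)]: 
    s=atz('wrist',uv,z,P); n=np.array([-d[1],d[0]])/np.linalg.norm(d[:2]); print('stone',s, (s-b)[:2]@n, (s-(t+b)/2)[:2]@d[:2]/np.linalg.norm(d[:2]))
# trough refine from wrist0
z1=lambda x,y:(220+x/3,95+y/3)
yaw=np.radians(3.6); c=np.array([.5695,-.015]); A=np.array([[np.cos(yaw),np.sin(yaw)],[-np.sin(yaw),np.cos(yaw)]])
for n,uv,z in [('fence1',(101,100),.024),('fence1b',(109,207),.024),('fence2',(126,425),.024),('fence2b',(131,490),.024),('jaw1 ',(190,112),.026),('jaw1b',(194,190),.026),('jaw2',(207,425),.026),('jaw2b',(212,490),.026),('stop',(170,505),.026),('pinL',(330,157),.061),('pinR',(338,490),.061)]:
    w=atz('wrist',z1(*uv),z,P0); print(n,np.round(w,4),np.round(A@(w[:2]-c),4))
```

```text
[0.49436165 0.16680391 0.008     ] [0.41571863 0.10692277 0.008     ] [0.45504014 0.13686334 0.008     ] 0.09884572252914525 37.28672549436287
stone [0.43232215 0.17189253 0.018     ] 0.04163236145392093 0.0031460742782034212
stone [0.40503679 0.14999516 0.018     ] 0.04074009213198627 -0.03182805395513308
stone [0.44372962 0.18312795 0.018     ] 0.04366072471904301 0.019028480522162123
stone [0.39481953 0.14899467 0.        ] 0.046133747767478854 -0.04056313927349813
fence1 [0.529  0.0504 0.024 ] [-0.0363  0.0678]
fence1b [0.5311 0.0167 0.024 ] [-0.0364  0.0341]
fence2 [ 0.5359 -0.0577  0.024 ] [-0.0362 -0.0405]
fence2b [ 0.5374 -0.0817  0.024 ] [-0.0362 -0.0645]
jaw1  [0.5567 0.0469 0.026 ] [-0.0088  0.0625]
jaw1b [0.5582 0.0225 0.026 ] [-0.0089  0.0382]
jaw2 [ 0.5633 -0.0569  0.026 ] [-0.0088 -0.0414]
jaw2b [ 0.5654 -0.0807  0.026 ] [-0.0083 -0.0653]
stop [ 0.5509 -0.0864  0.026 ] [-0.023  -0.0701]
pinL [0.5957 0.0371 0.061 ] [0.0294 0.0504]
pinR [ 0.6028 -0.0652  0.061 ] [ 0.03   -0.0522]
```

Run:
```python
from h import *
m=np.array([.4550,.1370]); q=quat(-52.7)
bot.set_gripper(.42,40)
bot.move_linear([*m,.05],speed=.2,rotation=q)
print(bot.move_linear([*m,.004],speed=.06,until_force=8), bot.read_position())
bot.set_gripper(0.0,40)
print(bot.read_gripper_width(), bot.read_ft_force())
bot.move_linear([*m,.12],speed=.15)
print(bot.read_gripper_width(), bot.read_position(),bot.read_clock())
snap('wrist','w2'); snap('scene','s2')
```

```text
False [0.45518192 0.13701484 0.00408682]
0.17531114523986793 [0.57431411 0.41867356 3.95016909]
0.17495519742533758 [0.45431728 0.13689363 0.11924707] 6.4583
```

View pics/w2.png

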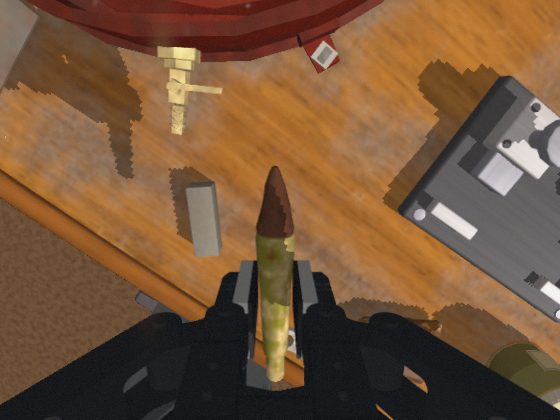

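Run:
```python
from h import *
P=(np.array([0.45431728,0.13689363,0.11924707]),quat(-52.7))
t=atz('wrist',(276,168),.123,P); b=atz('wrist',(276,380),.123,P); print(t,b,(t+b)/2-P[0],np.linalg.norm(t-b))
yaw=np.radians(3.6); c=np.array([.5695,-.015]); Rj=np.array([[np.cos(yaw),-np.sin(yaw)],[np.sin(yaw),np.cos(yaw)]])
T=c+Rj@[-.0228,0]; print('T',T)
bot.move_pose([*T,.12],quat(3.6))
bot.move_linear([*T,.06],speed=.12)
p=pose(); snap('wrist','w3'); print(p,bot.read_clock())
snap('scene','s3')
print('trough_mid px',proj('wrist',[*T,.015],p),proj('wrist',[*(c+Rj@[-.0228,.085]),.015],p))
```

```text
[0.49323466 0.16740315 0.123     ] [0.41457956 0.10717645 0.123     ] [-0.00041017  0.00039617  0.00375293] 0.09906502891300414
T [ 0.54674499 -0.01643162]
(array([ 0.54697259, -0.01621235,  0.06034814]), array([-0.70673831,  0.70676987,  0.02243198, -0.02222885])) 8.4333
trough_mid px [275.19399284 243.81628853] [275.56244447  80.65067794]
```

View pics/w3.png

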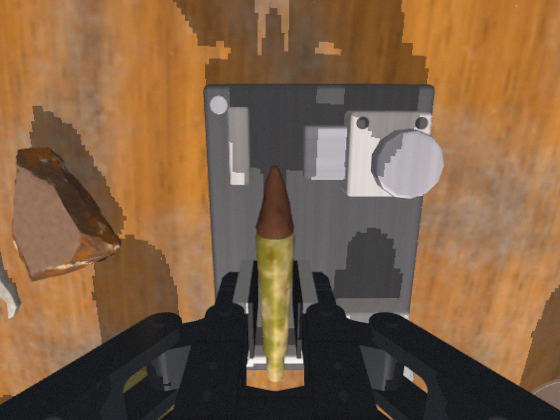

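Run:
```python
from h import *
T=[.54675,-.01643]
print(bot.move_linear([*T,.0185],speed=.05,until_force=5), bot.read_position(), bot.read_ft_force())
bot.set_gripper(.40,40)
bot.wait(.3)
p=bot.read_position()
bot.move_linear([*T,.15],speed=.2)
p=pose(); np.save('p4.npy',np.concatenate(p)); snap('wrist','w4'); snap('scene','s4'); print(bot.read_clock(),p)
```

```text
True [ 0.54593987 -0.01630913  0.01953229] [-0.44746737 -0.14516605  5.01885957]
10.7833 (array([ 0.54601751, -0.01632566,  0.14914554]), array([ 0.70705513, -0.70645871, -0.02065918,  0.02371367]))
```

View pics/w4.png

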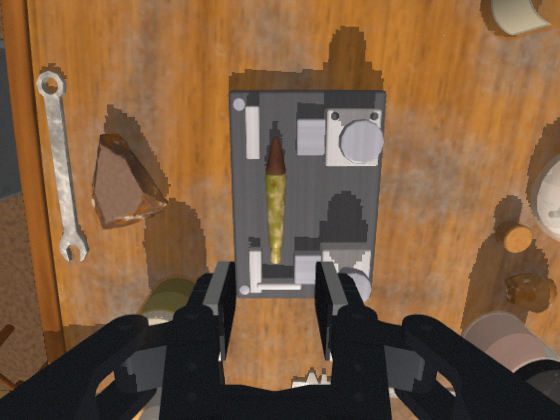

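Run:
```python
from h import *
a=np.load('p4.npy'); P=(a[:3],a[3:])
t=atz('wrist',(275,137),.023,P); b=atz('wrist',(275,262),.021,P); print(t,b,(t+b)/2,'pinL',atz('wrist',(362,141),.061,P))
bot.move_pose([.4205,-.2065,.2],quat(98))
p=pose(); np.save('p5.npy',np.concatenate(p)); snap('wrist','w5'); print(bot.read_clock(),p,bot.read_joint_positions())
```

```text
[0.54191521 0.03413182 0.023     ] [ 0.54829766 -0.06495658  0.021     ] [ 0.54510644 -0.01541238  0.022     ] pinL [0.59617146 0.03865461 0.061     ]
12.65 (array([ 0.4205616 , -0.20629606,  0.19977636]), array([-0.46403636,  0.4637689 ,  0.53368691, -0.53363559])) [-6.13779166e-01  2.02377723e-01 -4.46184683e-01  9.22492908e-01
  9.41803627e-05 -7.53569888e-01]
```

View pics/w5.png

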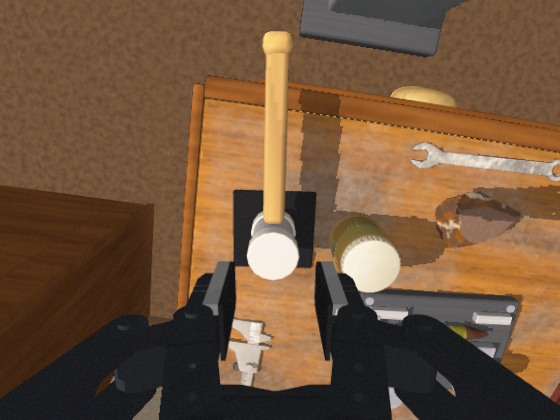

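View pics/s4.png

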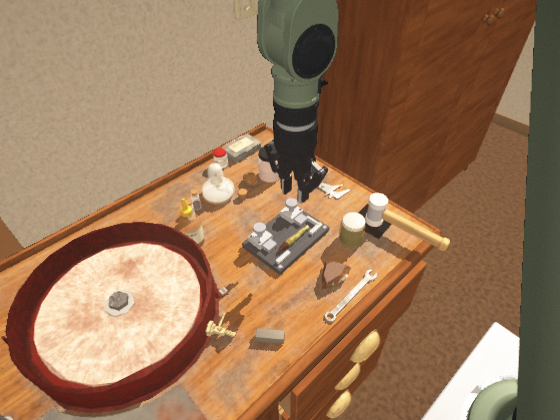

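Run:
```python
from h import *
a=np.load('p5.npy'); P=(a[:3],a[3:])
f=lambda u,z: np.round(atz('wrist',u,z,P),4)
h=f((273,254),.074); e=f((277,33),.039); e2=f((275,215),.05); e3=f((277,60),.05);print(h,e,e2,e3)
d=h-e; print(np.hypot(d[0],d[1]),np.degrees(np.arctan2(d[1],d[0]))); d=e2-e3; print(np.degrees(np.arctan2(d[1],d[0])))
c=[f(u,.004) for u in [(235,190),(315,192),(313,267),(234,266)]]; print(c,np.mean(c,0))
print('jar',f((370,263),.066))
```

```text
[ 0.4616 -0.2007  0.074 ] [ 0.2961 -0.2211  0.039 ] [ 0.4367 -0.2026  0.05  ] [ 0.3165 -0.2182  0.05  ]
0.16675254121002178 7.026994804485106
7.394724329914944
[array([ 0.4315, -0.2416,  0.004 ]), array([ 0.4228, -0.1661,  0.004 ]), array([ 0.5   , -0.1547,  0.004 ]), array([ 0.5101, -0.234 ,  0.004 ])] [ 0.4661 -0.1991  0.004 ]
jar [ 0.4619 -0.1197  0.066 ]
```

Run:
```python
from h import *
g=[.4184,-.2056]; q=quat(97.2)
bot.set_gripper(.45,120)
bot.move_linear([*g,.09],speed=.2,rotation=q)
print(bot.move_linear([*g,.020],speed=.08,until_force=8), bot.read_position())
bot.set_gripper(0.0,120)
print(bot.read_gripper_width(), bot.read_ft_force(), bot.read_position())
bot.move_linear([*g,.045],speed=.08)
p=pose(); np.save('p6.npy',np.concatenate(p)); snap('wrist','w6'); snap('side','d6'); print(bot.read_gripper_width(),bot.read_ft_force(),bot.read_moment(),p,bot.read_clock())
```

```text
False [ 0.41873409 -0.20584273  0.0203831 ]
0.19379504647924112 [-1.4621244  -0.89072488  6.67864057] [ 0.41886786 -0.20626862  0.02075167]
0.1889539172147725 [-0.52709719 -0.13613384 -4.24353389] [-0.02035752  0.20695281 -0.02671386] (array([ 0.41824112, -0.20542645,  0.04485097]), array([-0.46764861,  0.46755153,  0.53043295, -0.53041609])) 15.4917
```

View pics/w6.png

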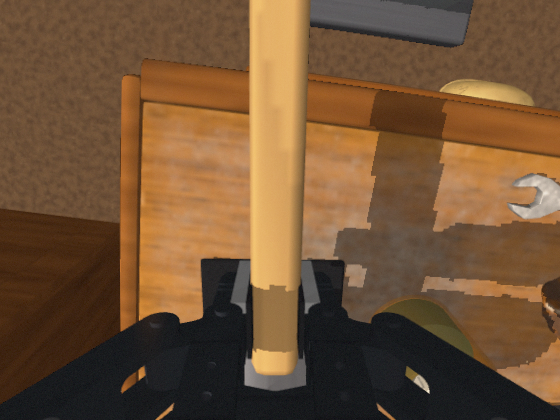

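View pics/d6.png

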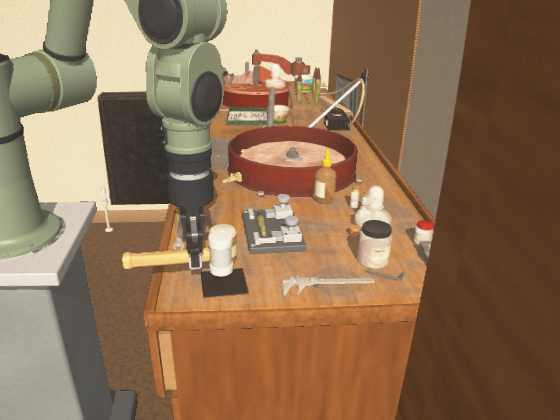

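```bash
python3 - <<'E'
from h import *
y=np.radians(3.6); c=np.array([.5695,-.015]); Rj=np.array([[np.cos(y),-np.sin(y)],[np.sin(y),np.cos(y)]])
L=c+Rj@[.031,.052]; L=L-[.045,0]; print(L)
bot.move_linear([.4184,-.2056,.13],speed=.2)
bot.move_pose([*L,.13],quat(90))
bot.move_linear([*L,.092],speed=.12)
snap('side','d7'); snap('scene','s7')
p=pose(); print(p,bot.read_joint_positions(),bot.read_ft_force(),bot.read_clock(),bot.read_gripper_width())
E
python3 - <<'E'
import cv2
a=cv2.imread('pics/d7.png')[150:270,150:350]; b=cv2.imread('pics/s7.png')[140:290,190:390]
cv2.imwrite('pics/d7z.png',cv2.resize(a,(800,480),interpolation=cv2.INTER_CUBIC))
cv2.imwrite('pics/s7z.png',cv2.resize(b,(800,600),interpolation=cv2.INTER_CUBIC))
E
```

```text
[0.55217372 0.0388439 ]
(array([0.55288718, 0.03825851, 0.09286559]), array([-0.49983028,  0.50062019,  0.50010794, -0.49944085])) [-6.40912204e-02  4.63185076e-01 -3.71418426e-01  7.34730966e-01
 -2.99126468e-05 -6.31895549e-02] [-0.54541168  0.22905812 -4.83763115] 17.7083 0.18810092973200038
```

View pics/d7z.png

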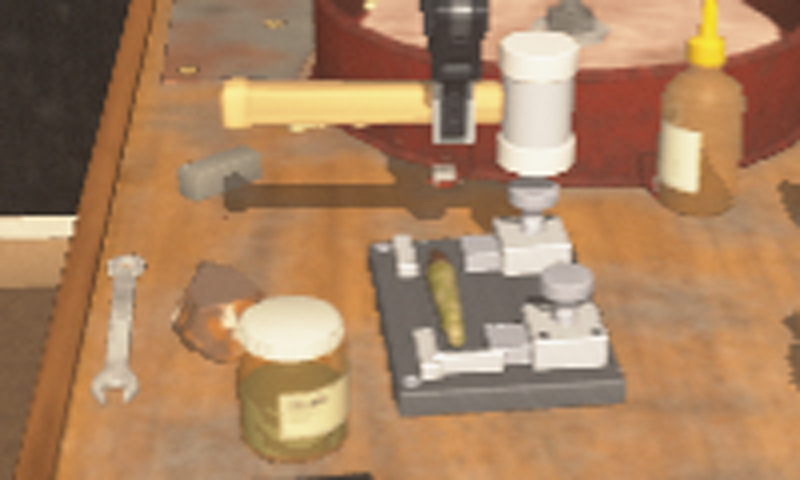

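View pics/s7z.png

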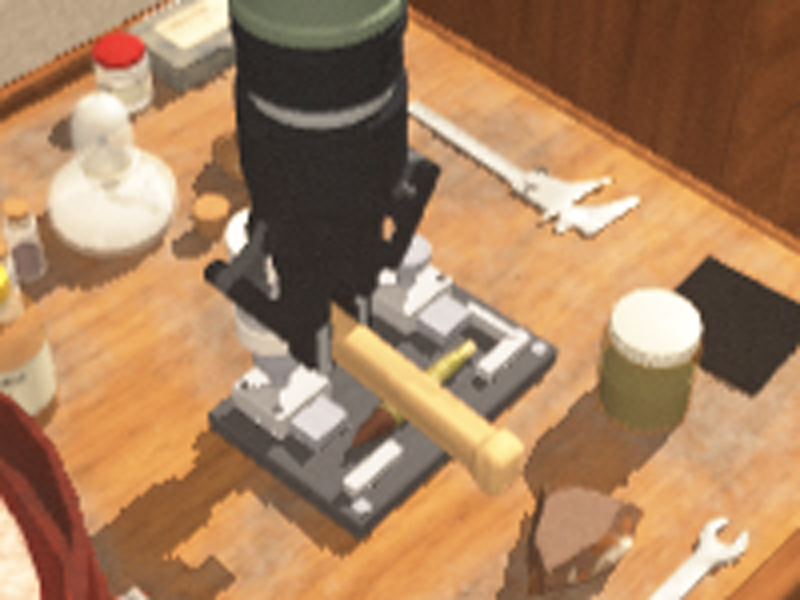

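Mallet level, head (side zoom 537,165) just above the left pin head (533,190). Press.

```bash
python3 - <<'E'
from h import *
L=[0.5522,0.0388]
f0=bot.read_ft_force()
r=bot.move_linear([*L,.0535],speed=.04,until_force=17)
print(r,f0,bot.read_position(),bot.read_ft_force(),bot.read_moment(),bot.read_clock())
snap('side','d8')
bot.move_linear([*L,.13],speed=.2)
snap('side','d9'); print(bot.read_ft_force(),bot.read_clock(),bot.read_gripper_width())
E
python3 - <<'E'
import cv2
a=cv2.imread('pics/d8.png')[150:270,200:350]; b=cv2.imread('pics/d9.png')[150:270,200:350]
cv2.imwrite('pics/d8z.png',cv2.resize(cv2.hconcat([a,b]),(800,320),interpolation=cv2.INTER_CUBIC))
E
```

```text
True [-0.54541168  0.22905812 -4.83763115] [0.55229262 0.0389049  0.06135223] [-3.35697614  0.44238672  7.29894374] [-0.05018153  0.32456192  0.03977953] 18.4667
[ 0.67431483  0.17270183 -4.90376229] 19.0667 0.19058671961758275
```

View pics/d8z.png

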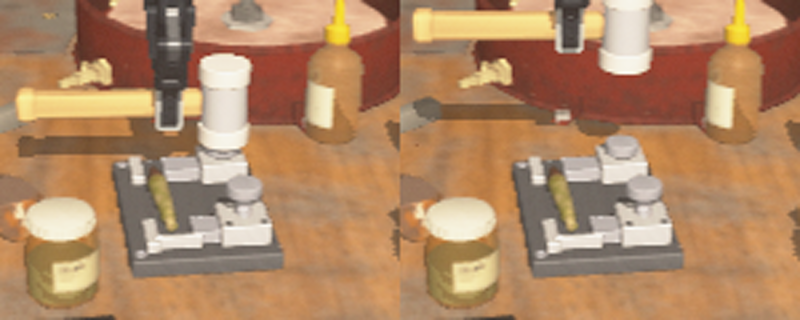

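```bash
python3 - <<'E'
from h import *
y=np.radians(3.6); c=np.array([.5695,-.015]); Rj=np.array([[np.cos(y),-np.sin(y)],[np.sin(y),np.cos(y)]])
def knock(P,F,z0):
    bot.move_linear([*P,z0],speed=.15)
    f0=bot.read_ft_force()[2]
    r=bot.move_linear([*P,.0515],speed=.04,until_force=F)
    print(r,f0,bot.read_position(),bot.read_ft_force(),bot.read_clock())
L=[0.5522,0.0388]
knock(L,25,.075)
bot.move_linear([*L,.10],speed=.2)
Rr=c+Rj@[.031,-.052]-[.045,0]
bot.move_linear([*Rr,.10],speed=.2)
knock(Rr,17,.092)
bot.move_linear([*Rr,.075],speed=.2)
knock(Rr,25,.075)
bot.move_linear([*Rr,.15],speed=.2)
snap('side','d10');snap('scene','s10'); print(bot.read_ft_force(),bot.read_clock(),bot.read_gripper_width())
E
python3 - <<'E'
import cv2
a=cv2.imread('pics/d10.png')[130:270,200:350]; b=cv2.imread('pics/s10.png')[150:290,230:380]
cv2.imwrite('pics/d10z.png',cv2.resize(cv2.hconcat([a,b]),(800,373),interpolation=cv2.INTER_CUBIC))
E
```

```text
True -3.756402125752241 [0.55296058 0.03874539 0.06122538] [-3.13561851 -0.68712679 11.62187175] 20.0333
True -5.708213941866857 [ 0.55874722 -0.0649714   0.06151589] [-1.96583398  0.38855987  8.96582499] 22.0667
True -3.798122139682158 [ 0.55875321 -0.06507353  0.06149403] [-2.93419428  0.01531926 10.63408828] 23.0
[-0.56118685 -0.50944219 -4.5583942 ] 23.7 0.18813485336979752
```

View pics/d10z.png

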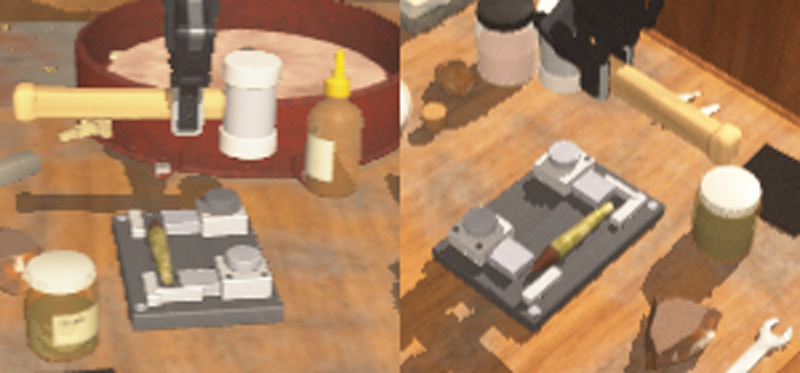

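Run:
```python
from h import *
g=[.4190,-.2058]
bot.move_pose([*g,.15],quat(97.2))
bot.move_linear([*g,.04],speed=.15)
snap('side','d11')
bot.wait(.2)
print(bot.move_linear([*g,.0185],speed=.025,until_force=3.5),bot.read_position(),bot.read_ft_force())
bot.set_gripper(.45,30)
bot.wait(.2)
bot.move_linear([*g,.12],speed=.12)
bot.move_linear([*g,.20],speed=.2)
p=pose(); np.save('p12.npy',np.concatenate(p)); snap('wrist','w12'); snap('side','d12'); print(p,bot.read_clock())
```

```text
True [ 0.41861814 -0.20568435  0.02080375] [0.41922786 0.37765067 3.62299751]
(array([ 0.41861185, -0.20552345,  0.19901142]), array([ 0.46929554, -0.46596204, -0.53001356,  0.53077933])) 28.5333
```

View pics/w12.png

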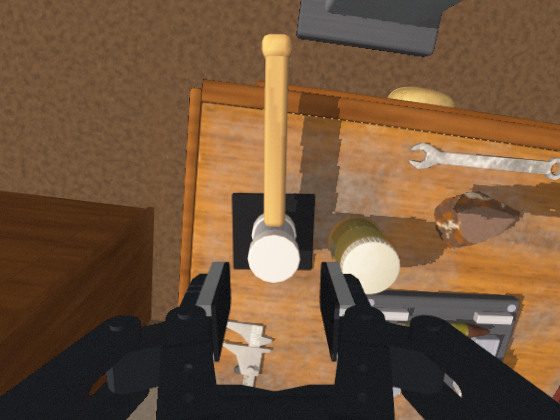

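View pics/d12.png

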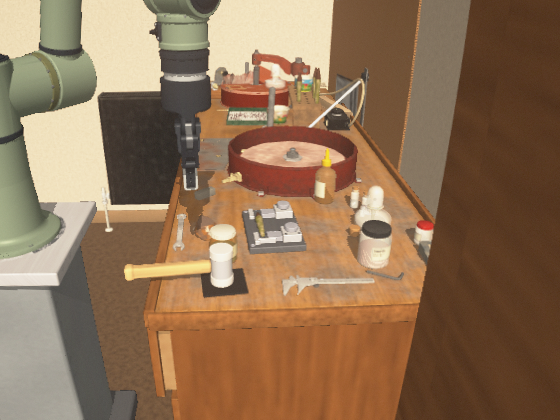

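Run:
```python
from h import *
bot.move_pose([.56,-.03,.22],quat(3.6))
p=pose(); np.save('p13.npy',np.concatenate(p)); im=snap('wrist','w13'); print(p,bot.read_clock())
cv2.imwrite('pics/w13z.png',cv2.resize(im[90:290,200:400,::-1],(600,600),interpolation=cv2.INTER_CUBIC))
```

```text
(array([ 0.55975408, -0.03025143,  0.21968023]), array([-0.70675818,  0.70675883,  0.02197157, -0.02240701])) 30.375
```

View pics/w13z.png

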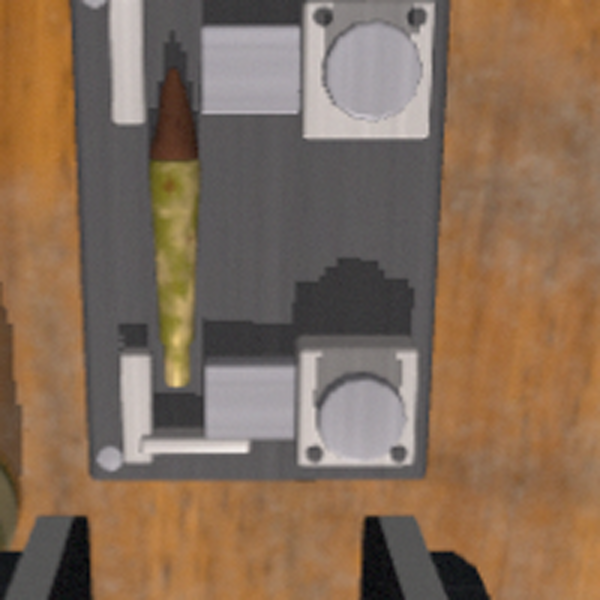

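Run:
```python
from h import *
a=np.load('p13.npy'); P=(a[:3],a[3:]); f=lambda x,y,z:atz('wrist',(200+x/3,90+y/3),z,P)
for y,xf,xj in [(90,144,202),(390,151,205)]: print('gap',np.linalg.norm(f(xf,y,.024)[:2]-f(xj,y,.026)[:2]))
t=f(174,67,.023);b=f(177,387,.021);print((t+b)/2,np.degrees(np.arctan2(*(t-b)[1::-1])))
print(bot.read_clock()); bot.close_job()
```

```text
gap 0.017443778361732276
gap 0.017541200998818892
[ 0.54294123 -0.01576795  0.022     ] 93.4592610667367
30.375
the job is handed in; nothing more can be done
```

I finished the job and handed it in at 30.4 s. The interface gives no verdict, so these are my own last checks.

- **Stick:** It lies in the trough with the cement tip at the open end. Its centre measured about 4 mm from the trough's middle, and it is within about 0.2° of the jig's axis.
- **Pins:** I pressed each pin twice with the mallet only, the second time harder. Each time the mallet stopped with the tool at about 61 mm, the height expected with the pin fully home. I couldn't read the pin joints directly. The jaw gaps measured 17.4 and 17.5 mm from images, against about 16.5 mm expected with the jaws fully shut and 27.5 mm measured when open. I put the difference down to image error.
- **Mallet:** It is back upright near the centre of its pad, released, with the gripper clear.
- **Bystanders:** None looked moved in the last pictures. I checked this by eye only and did not measure it.

No check failed or disagreed by more than about 1 to 2 mm.

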